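Level the polishing cones and jog the tumbler

ROBOT

A 6-joint arm with a two-finger parallel gripper is mounted at the origin on the work surface. World frame = base frame: x ahead of the robot, y to its left, z up, the work surface at z = 0. Lengths are in mm, angles in rad, forces in N, time in s.
With the tool pointing down it reaches from about 250 to 775 mm from the base axis. Payload 8.9 kg.
Tool frame: the origin (TCP) lies at the very end of the fingers, on their centre line; the grasp point (between the pads) lies 19 mm behind it; z points along the fingers, y is the line along which they close (so a half turn about z gives the same grasp; the last joint's range is limited). The gripper opens to 85 mm and grips with 20 to 120 N. Pads are 22 mm wide; open, the fingers measure 114 mm over their backs; the gripper's body (76 mm by 85 mm) begins 54 mm behind the grasp point. The pads swing forward as they close: fully open they stand 13 mm farther back than shut.
Start: joints at [-1.448, 0.291, -0.153, 1.127, 0, 1.431], TCP at [135.882, -507.109, 208.605] pointing down, gripper open.
Joint ranges: [-2.52, 2.52], [-0.91, 1.74], [-1.3, 1.37], [-1.96, 2.02], [-1.52, 1.47], [-3.14, 3.14]. Speed limits (rad/s): [2.22, 2.22, 2.79, 3.14, 3.14, 3.14].

INTERFACE

Orientations are given as a unit quaternion [x, y, z, w].
In Python, from bench import ctrl gives the robot as it stands.
- The arm moves only by the tool jog_arm, never from a script. Its arguments are lists of equal length, an entry for each row: "translation": the shift along the world's x, y, z in units of 30 mm (1.0 is 30 mm), a list of three; "roll": the turn about the world's z in units of 5 degrees (1.0 is 5 degrees). In form: {"translation": [[x, y, z], ...], "roll": [roll, ...]}. A call has 1 to 5 rows; each row is the pose to reach, as a shift and turn from the pose commanded when the call began; what a row does not reach only later rows make up. A row lasts 1/12 s, in which the tool goes at most 41.7 mm and 7.16 degrees, less where a joint would pass 70% of its speed; a pose out of reach is approached as far as the arm can. A call with a gripper value outside its range is refused whole. "jaw" is the closure, from 0 (fully open) to 1 (shut), set as the call begins (left out, the last holds). The fingers move at their own pace and stop on an object; "squeeze" is the grip in N (left out, the last holds). Time passes only in rows, so rows that repeat a pose let the fingers close. It gives the time, the measured TCP pose, the force, the opening and the grip force at its end, in the units of the state.
- ctrl.get_obs(): the state, without advancing time (a new reading comes with each control period).
- ctrl.get_image(name): name is "scene" or "top" or "wrist"; returns a dict with "color" (480x640x3 uint8, red, green, blue), "mtx" (3x3 intrinsics, pixels), "D" ([k1, k2, p1, p2, k3] as OpenCV has them; the pictures are not rectified), "world_to_cam" (4x4, takes a point from world to camera coordinates); the wrist camera has in their place "tool_from_camera" (4x4, takes a point from camera to tool coordinates, whose origin is the TCP and whose axes are the flange's). Camera axes: x right, y down, z forward; pixel columns grow to the right and rows downward; lengths in mm; the calibration is good to about 2 mm. A picture is of the moment at which its call begins: read the wrist's pose just before it. There is no depth.
- ctrl.job_done(): hands the job in; it is judged then, once.
Trained networks look in the newest picture that a camera, given by its name, has taken for a name from the list of things; names that differ only in an ending like _2 or _b are one class to them, and where a whole thing is asked for, a point or a joint stands for the part that bears it (a point fixed in the world has none). Each returns a list of dicts, best first, with "conf" (0 to 1); they miss things now and then, are a little off and sometimes report something else, mostly with a low value. They report only what shows in the picture. A call takes as long as a camera call. They do not tell look-alikes from the thing itself.
- ctrl.silhouettes(camera, target): "mask" (480x640 bool, what is visible of it) and "box" ([left, top, right, bottom] in pixels, round what is visible of it).
- ctrl.tip_of(camera, target): "point" ([column, row] in pixels: a listed point, or the origin of a listed thing).
The state is a dict: "clock": time; "q": joint angles; "qvel": joint speeds; "joint_efforts": joint torques, N m; "eef_pos": TCP position; "eef_rot": TCP orientation; "wrist_force": force on the tool from outside, world axes, zero at the start; "torque": the same for the moment, N m; "gripper_width": finger opening in mm; "gripper_force": force on a finger pad.
Only numpy, scipy, OpenCV 4.12 (cv2) and the standard library are available. Lean on these libraries where they do the work, as an engineer would, in place of code of your own. Each camera call takes 0.05 s, during which the arm holds its last target. There are 200 camera calls.

TASK

One polishing cone is perched on the other three in the tumbler's tub: take the flat tamper by its handle, press the cones down until all four sit flat on the tub floor in one level layer, and stand the tamper upright in the middle of its cork mat again. Then give the tumbler a test run: push the spring toggle well over towards the tub, hold it there for a good second, and let it spring back by itself. Never push the toggle over the other way, do not touch the cones with the gripper, and leave the other things on the bench where they are.

Things in the scene. Friction and masses are not known exactly. Their poses are not given: they have to be found in the camera images.
- tub: Round grey open tub of a small bench tumbler on a dark foot, fixed to the bench, 166 mm outer and 156 mm inner diameter, rim 84 mm above the bench. Origin on the bench under the tub's centre, z up; its yaw means nothing. It can stand left or right of the switch box.
- tub_floor (a point): Centre of the tub's flat inner floor, 36 mm above the bench and 48 mm below the rim.
- tamper: Flat aluminium tamper: disc foot 116 mm across and 10 mm thick, a collar 36 mm across up to 18 mm, then an upright round wooden handle 26 mm across up to 130 mm above the foot's underside; about 0.33 kg. Origin at the centre of the foot's underside, z up along the handle. Stands on the cork mat at the start.
- tamper_grip (a point): Where to grip the tamper: on the handle's axis, 105 mm above the foot's underside.
- mat: Square cork mat 140 x 140 x 4 mm, fixed on the bench; origin under its centre on the bench. The tamper's place.
- switch_box: Grey switch box fixed to the bench, 100 mm (its x) by 130 mm (its y) by 60 mm high, with one steel toggle in the middle of its top. Origin on the bench under its centre; x roughly away from the robot, yaw varies. The toggle swings along the box's y axis.
- toggle (a joint): Spring-centred momentary toggle, rad: 0 upright, positive when its tip leans to the switch box's +y, negative to -y; stops at +0.42 and -0.42. Counts as pushed over beyond 0.28. Pivot 58 mm above the bench on the box's centre line; the spring gives 0.55 Nm per rad, about 4 N at 55 mm above the pivot near the stop, and recentres it by itself when let go.
- toggle_tip (a point): Top end of the steel toggle, on its axis, 81 mm above the pivot (139 mm above the bench when upright). The toggle is a round bat, 14 mm thick at the bottom growing to 19 mm at the top.
- cone0: One of three terracotta-brown ceramic polishing cones (blunt: 54 mm across at the base, 20 mm at the top, 38 mm high, 0.14 kg) standing on the tub floor. Origin at the centre of its underside. Smooth and slippery.
- cone1: One of three terracotta-brown ceramic polishing cones (blunt: 54 mm across at the base, 20 mm at the top, 38 mm high, 0.14 kg) standing on the tub floor. Origin at the centre of its underside. Smooth and slippery.
- cone2: One of three terracotta-brown ceramic polishing cones (blunt: 54 mm across at the base, 20 mm at the top, 38 mm high, 0.14 kg) standing on the tub floor. Origin at the centre of its underside. Smooth and slippery.
- cone0_mid (a point): Middle of cone0, on its axis, 19 mm above its underside: 19 mm above the tub floor when it stands flat.
- cone1_mid (a point): Middle of cone1, on its axis, 19 mm above its underside: 19 mm above the tub floor when it stands flat.
- cone2_mid (a point): Middle of cone2, on its axis, 19 mm above its underside: 19 mm above the tub floor when it stands flat.
- high_cone: Fourth cone, same shape upside down (flat 54 mm face up, 20 mm tip down, 0.12 kg), perched on the other three at the tub's centre, its top about 56 mm above the tub floor (8 mm over the rim). Pressed squarely from above with 3 to 10 N it pushes them aside and sinks until its top is 38 mm above the floor, level with theirs; there the tamper stops hard. Origin at its tip face's centre.
- high_cone_mid (a point): Middle of the high cone, on its axis, 19 mm above its tip face: about 37 mm above the tub floor at the start, 19 mm when down.
- jar: Amber glass jar, 70 mm across, 105 mm high, loose; leave it alone. Origin under its centre.
- oil_can: White bottle, 48 mm across, 130 mm high, loose; leave it alone. Origin under its centre.
- screwdriver: Screwdriver lying on the bench; leave it alone.
- mug: White mug, 80 mm across, 92 mm high; leave it alone. Origin under its centre.
- wrench: Steel wrench lying on the bench; leave it alone.
Not all that is in view belongs to the job. What is shaped like the tamper but blue or orange is not meant.

How it is judged:
By the outcome, as a careful person would: the job done as asked, in the order asked, and still so for the second after the job is handed in, with the robot touching nothing.
It also fails if it takes over 64 s, if anything falls off the work surface, if the arm or the gripper's body presses on something with over 40 N, if the wrist force passes 120 N, or if a joint passes its speed limit or range.

## Working session

There is one attempt and no reset: what is moved stays moved. The work goes in short steps, Python scripts to look and compute and a tool call to move; the robot and the scene stay as the last step left them, time stands still between calls to the robot, and variables do not carry over. Pictures are saved under pics/ and viewed, at most 14 in all, crops included, and the job is handed in when it is done.

Besides the shell and the picture viewer there is one more tool, called after ">>>" as name(argument=value, ...), one argument or row to a line, values as JSON. jog_arm: Moves the arm, as the interface text tells. Its arguments: {"type":"object","properties":{"translation":{"type":"array","items":{"type":"array","items":{"type":"number"}}},"roll":{"type":"array","items":{"type":"number"}},"jaw":{"type":"number"},"squeeze":{"type":"number"}},"required":["translation","roll"]}

```bash
mkdir -p pics; cat > h.py <<'E'
import numpy as np, cv2
from bench import ctrl
def im(n): return ctrl.get_image(n)
def ray(I,p):
    u=cv2.undistortPoints(np.array([[p]],float),I["mtx"],np.array(I["D"],float))[0,0]
    W=np.linalg.inv(I["world_to_cam"]); return W[:3,3], W[:3,:3]@np.array([u[0],u[1],1.])
def at_z(I,p,z):
    c,d=ray(I,p); return c+d*(z-c[2])/d[2]
def tri(*obs):
    A=np.zeros((3,3));b=np.zeros(3)
    for I,p in obs:
        c,d=ray(I,p); d=d/np.linalg.norm(d); P=np.eye(3)-np.outer(d,d); A+=P;b+=P@c
    return np.linalg.solve(A,b)
def save(n,img): cv2.imwrite("pics/"+n,cv2.cvtColor(img,cv2.COLOR_RGB2BGR))
E
python3 - <<'E'
from h import *
S=im("scene");T=im("top")
save("s0.png",S["color"]);save("t0.png",T["color"])
Z=dict(tub=0,tub_floor=36,tamper=4,tamper_grip=109,mat=0,switch_box=0,toggle_tip=139,high_cone_mid=73,jar=0,oil_can=0,mug=0)
for n,z in Z.items():
    for c,I in(("scene",S),("top",T)):
        for r in ctrl.tip_of(c,n)[:3]:
            print(n,c,round(r["conf"],2),np.round(r["point"]),np.round(at_z(I,r["point"],z)))
E
```

```text
tub scene 0.71 [477. 340.] [479. 290.  -0.]
tub top 0.67 [153. 268.] [467. 280.   0.]
tub_floor scene 0.65 [478. 307.] [426. 254.  36.]
tub_floor scene 0.59 [477. 322.] [470. 278.  36.]
tub_floor top 0.66 [151. 264.] [476. 270.  36.]
tamper scene 0.87 [202. 273.] [ 704. -309.    4.]
tamper scene 0.74 [223. 220.] [ 508. -467.    4.]
tamper scene 0.69 [316. 218.] [ 334. -288.    4.]
tamper top 0.72 [426. 162.] [ 682. -311.    4.]
tamper top 0.71 [427. 245.] [ 504. -306.    4.]
tamper top 0.67 [423. 329.] [ 326. -293.    4.]
tamper_grip scene 0.8 [202. 232.] [ 690. -312.  109.]
tamper_grip scene 0.8 [218. 182.] [ 500. -483.  109.]
tamper_grip scene 0.75 [231. 305.] [824. -59. 109.]
tamper_grip top 0.83 [523. 248.] [ 494. -464.  109.]
tamper_grip top 0.74 [438. 241.] [ 510. -302.  109.]
tamper_grip top 0.74 [439. 154.] [ 677. -308.  109.]
mat scene 0.82 [263. 244.] [ 514. -303.    0.]
mat top 0.18 [138. 264.] [475. 310.   0.]
switch_box scene 0.79 [345. 296.] [543.  -9.   0.]
switch_box scene 0.61 [478. 323.] [431. 264.   0.]
switch_box top 0.88 [294. 239.] [522. -23.   0.]
switch_box top 0.32 [154. 284.] [433. 276.   0.]
toggle_tip scene 0.68 [347. 240.] [533. -16. 139.]
toggle_tip top 0.65 [128. 267.] [473. 275. 139.]
toggle_tip top 0.41 [290. 235.] [526. -22. 139.]
high_cone_mid scene 0.72 [440. 290.] [472. 187.  73.]
high_cone_mid scene 0.58 [477. 307.] [472. 274.  73.]
high_cone_mid scene 0.39 [462. 320.] [526. 273.  73.]
high_cone_mid top 0.62 [138. 266.] [472. 281.  73.]
jar scene 0.7 [346. 371.] [724. 148.   0.]
jar top 0.9 [210. 149.] [719. 155.   0.]
oil_can scene 0.74 [480. 306.] [374. 237.   0.]
oil_can scene 0.61 [230. 304.] [ 733. -177.    0.]
oil_can scene 0.33 [286. 335.] [726. -13.  -0.]
oil_can top 0.68 [365. 144.] [ 725. -181.    0.]
mug top 0.68 [350. 303.] [ 384. -141.    0.]
```

View pics/s0.png

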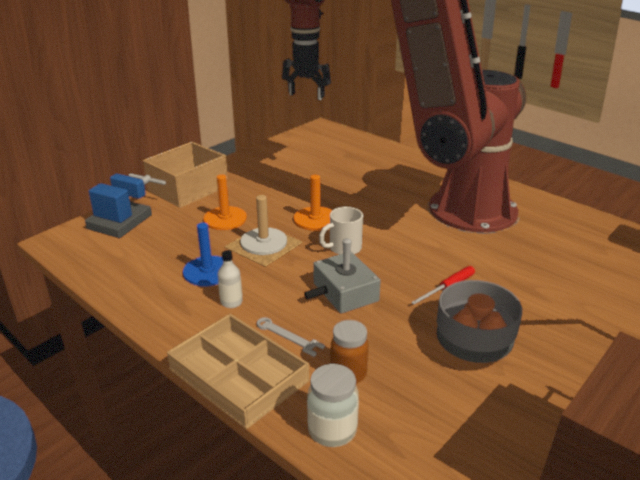

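View pics/t0.png

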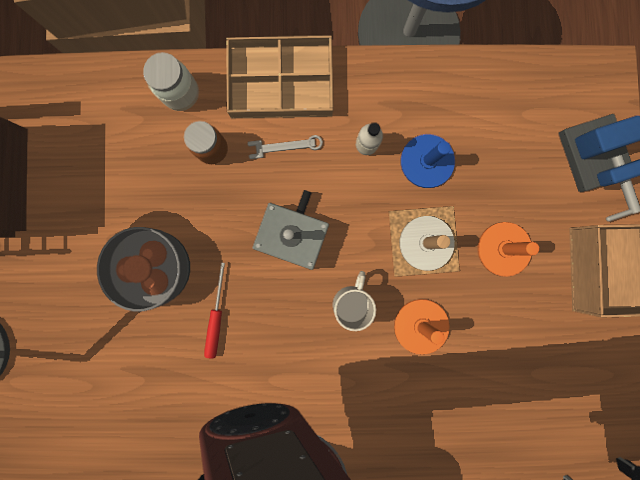

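The real tamper (grey disc, wooden handle, on the cork mat) is at scene (263,240) and top (427,245). Look-alikes are orange at top (423,329) and (505,249), and blue at (428,160). The tub is at top (143,268), the toggle at (289,235), with the box turned by about 19°.

```bash
python3 - <<'E'
from h import *
S=im("scene");T=im("top")
o=ctrl.get_obs(); print(o["eef_pos"],o["eef_rot"],o["gripper_width"],o["wrist_force"])
for n in("tamper_grip","tamper"):
    for c in("scene","top"):
        for r in ctrl.tip_of(c,n): print(n,c,round(r["conf"],2),np.round(r["point"],1))
near=lambda c,n,p:min(ctrl.tip_of(c,n),key=lambda r:np.hypot(*(np.array(r["point"])-p)))["point"]
print("grip",tri((S,near("scene","tamper_grip",(262,205))),(T,near("top","tamper_grip",(438,241)))))
print("tip",tri((S,near("scene","toggle_tip",(347,240))),(T,near("top","toggle_tip",(288,233)))))
print("hc",tri((S,near("scene","high_cone_mid",(480,306))),(T,near("top","high_cone_mid",(138,266)))))
def poly(I,m,z):
    c=max(cv2.findContours(m.astype(np.uint8),0,2)[0],key=cv2.contourArea).reshape(-1,2)
    return np.array([at_z(I,p,z)[:2] for p in c],np.float32)
for n,z in(("tub",84),("mat",4),("switch_box",60)):
    for r in ctrl.silhouettes("top",n)[:2]:
        P=poly(T,r["mask"],z); print(n,round(r["conf"],2),r["box"],cv2.minAreaRect(P),cv2.minEnclosingCircle(P))
# grey disc of tamper
hsv=cv2.cvtColor(T["color"],cv2.COLOR_RGB2HSV); m=((hsv[...,1]<50)&(hsv[...,2]>120)).astype(np.uint8); w=np.zeros_like(m);w[205:280,385:462]=1
P=poly(T,m*w,14);print("disc",cv2.minEnclosingCircle(P))
bgr=T["color"][190:300,370:480]; a=cv2.resize(bgr,(400,400),interpolation=2)
b=cv2.resize(T["color"][190:290,240:340],(400,400),interpolation=2); save("c1.png",np.hstack([a,b]))
E
```

```text
[ 135.87312144 -507.10549645  208.60749146] [ 9.91445788e-01  1.30519156e-01 -8.68922937e-06 -6.83965978e-06] 85.2360167430244 [0.27172943 1.11737894 0.49706977]
tamper_grip scene 0.89 [315.4 184.8]
tamper_grip scene 0.77 [260.4 208.2]
tamper_grip scene 0.63 [206.1 235.8]
tamper_grip scene 0.6 [222.6 184.8]
tamper_grip scene 0.49 [345.  292.8]
tamper_grip top 0.94 [522.4 246.8]
tamper_grip top 0.86 [439.5 240.3]
tamper_grip top 0.82 [439.5 150.9]
tamper_grip top 0.72 [433.2 336.8]
tamper scene 0.89 [224.5 218.5]
tamper scene 0.87 [317.1 219.1]
tamper scene 0.8 [204.1 270.6]
tamper top 0.88 [427.9 245.9]
tamper top 0.84 [424.1 159.7]
tamper top 0.76 [504.1 250. ]
tamper top 0.56 [422.6 327. ]
tamper top 0.35 [136.1 266.3]
grip [ 512.23669025 -307.34251732   99.2510813 ]
tip [526.60321975 -22.28758465 135.65750512]
hc [473.2554631  279.24595186  81.74901512]
tub 0.67 [96.0, 228.6, 189.2, 312.5] ((468.55511474609375, 268.55303955078125), (182.10809326171875, 161.8324737548828), 89.2620849609375) ((468.19287109375, 268.4593811035156), 92.3219985961914)
tub 0.61 [138.1, 240.7, 166.3, 270.6] ((500.4656677246094, 246.64378356933594), (53.898170471191406, 44.06382369995117), 49.43286895751953) ((498.2262878417969, 249.16928100585938), 27.765457153320312)
mat 0.68 [388.8, 207.5, 463.4, 274.1] ((513.5546875, -299.82916259765625), (140.28085327148438, 140.9698486328125), 3.5021910667419434) ((512.99462890625, -300.4853210449219), 96.82721710205078)
switch_box 0.78 [252.9, 191.2, 327.5, 270.9] ((548.2728271484375, -28.462448120117188), (130.84161376953125, 148.96363830566406), 68.89891052246094) ((537.3421630859375, -24.241201400756836), 86.25570678710938)
disc ((509.3554382324219, -303.7206115722656), 57.61417007446289)
```

View pics/c1.png

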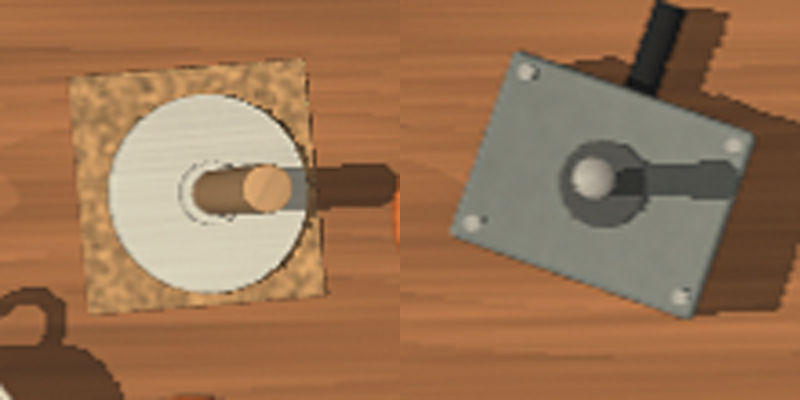

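Tamper: disc circle fit gives (509,-304) with r 57.6 mm, which matches 58. The mat centre is (513,-300). Moving now.

>>> jog_arm(
  translation=[
    [1.3,0.7,0],
    [2.6,1.4,0],
    [3.9,2.1,0],
    [5.1,2.8,0],
    [6.2,3.4,0],
  ],
  roll=[0,0,0,0,0],
  jaw=0,
  squeeze=60,
)

```text
clock: 2.37
eef_pos: [319.9, -405.8, 208.8]
eef_rot: [0.991, 0.13, 0.0, 0.0]
wrist_force: [0.8, -0.4, -0.0]
gripper_width: 85.5
gripper_force: 0.0
```

>>> jog_arm(
  translation=[
    [1.2,0.6,0],
    [2.4,1.3,0],
    [3.6,2,0],
    [4.8,2.7,0],
    [6.2,3.4,0],
  ],
  roll=[0,0,0,0,0],
)

```text
clock: 2.78
eef_pos: [501.3, -305.6, 208.8]
eef_rot: [0.991, 0.131, 0.0, 0.0]
wrist_force: [1.0, -1.8, -0.1]
gripper_width: 85.3
gripper_force: 0.0
```

>>> jog_arm(
  translation=[
    [0.05,0,-1.2],
    [0.05,0,-2.4],
    [0.05,0,-3.4],
    [0.05,0,-3.95],
    [0.05,0,-3.95],
  ],
  roll=[0,0,0,0,0],
)

```text
clock: 3.2
eef_pos: [499.1, -305.3, 86.2]
eef_rot: [0.991, 0.131, -0.002, -0.002]
wrist_force: [-0.8, 0.8, -0.6]
gripper_width: 85.5
gripper_force: 0.0
```

>>> jog_arm(
  translation=[
    [0,0,0],
    [0,0,0],
    [0,0,0],
    [0,0,0],
    [0,0,0],
  ],
  roll=[0,0,0,0,0],
  jaw=1,
)

```text
clock: 3.62
eef_pos: [501.8, -307.8, 91.3]
eef_rot: [0.991, 0.13, 0.001, 0.001]
wrist_force: [-0.9, 4.9, 5.1]
gripper_width: 25.6
gripper_force: 3.6
```

>>> jog_arm(
  translation=[
    [0,0,0],
    [0,0,0],
    [0,0,0],
  ],
  roll=[0,0,0],
)

```text
clock: 3.87
eef_pos: [501.6, -307.6, 91.4]
eef_rot: [0.991, 0.131, 0.001, 0.001]
wrist_force: [-1.3, 1.5, 7.7]
gripper_width: 22.9
gripper_force: 58.4
```

The x shift fell short, so the grip is about 7 mm off the handle's axis. I'll open, recentre and regrip.

>>> jog_arm(
  translation=[
    [0,0,0],
    [0,0,0],
    [0,0,0],
    [0,0,0],
    [0,0,0],
  ],
  roll=[0,0,0,0,0],
  jaw=0.3,
)

```text
clock: 4.28
eef_pos: [501.3, -307.4, 90.1]
eef_rot: [0.991, 0.131, -0.0, -0.0]
wrist_force: [0.2, -0.6, -0.2]
gripper_width: 59.6
gripper_force: 0.0
```

```bash
python3 - <<'E'
from h import *
o=ctrl.get_obs();T=im("top");S=im("scene");print(o["eef_pos"],o["gripper_width"])
from scipy.optimize import least_squares
def fit(n,I):
    hsv=cv2.cvtColor(I["color"],cv2.COLOR_RGB2HSV); m=((hsv[...,1]<50)&(hsv[...,2]>120)).astype(np.uint8); w=np.zeros_like(m);w[205:280,385:462]=1
    c=max(cv2.findContours(m*w,0,2)[0],key=cv2.contourArea).reshape(-1,2)
    P=np.array([at_z(I,p,14)[:2] for p in c],np.float32);print(n,cv2.minEnclosingCircle(P),least_squares(lambda v:np.hypot(*(P-v).T)-58,[509,-304],loss="soft_l1").x)
fit("top",T)
W=im("wrist");save("w1.png",np.hstack([cv2.resize(W["color"],(400,300)),cv2.resize(T["color"][180:300,360:520],(400,300))]))
E
```

```text
[ 501.28428852 -307.36009489   90.06345542] 59.55613914990176
top ((509.08734130859375, -303.6043701171875), 57.48781204223633) [ 509.77810703 -305.42133601]
```

View pics/w1.png

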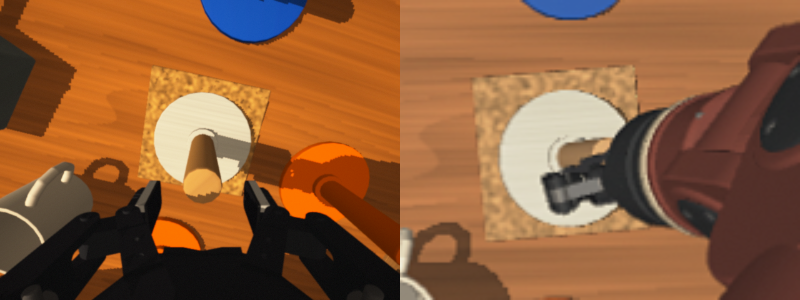

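The wrist view shows the grey disc with the wooden handle between the fingers. The handle sits slightly ahead of the pads (+x), which agrees with the 8 mm error. I'll shift +8 x and +2.5 y and regrip.

>>> jog_arm(
  translation=[
    [0.27,0.08,0],
    [0.27,0.08,0],
    [0.27,0.08,0],
  ],
  roll=[0,0,0],
)

```text
clock: 4.68
eef_pos: [510.0, -304.8, 90.1]
eef_rot: [0.991, 0.131, 0.0, 0.0]
wrist_force: [0.2, 0.8, -0.7]
gripper_width: 59.9
gripper_force: 0.0
```

>>> jog_arm(
  translation=[
    [0,0,0],
    [0,0,0],
    [0,0,0],
    [0,0,0],
    [0,0,0],
  ],
  roll=[0,0,0,0,0],
  jaw=1,
  squeeze=80,
)

```text
clock: 5.1
eef_pos: [509.4, -305.2, 90.3]
eef_rot: [0.991, 0.13, 0.0, 0.0]
wrist_force: [0.5, -1.7, 3.1]
gripper_width: 23.7
gripper_force: 78.3
```

>>> jog_arm(
  translation=[
    [0,0,0.2],
    [0,0,0.5],
    [0,0,1],
    [0,0,1.5],
    [0,0,1.5],
  ],
  roll=[0,0,0,0,0],
)

```text
clock: 5.52
eef_pos: [510.7, -305.9, 138.3]
eef_rot: [0.991, 0.131, 0.001, 0.001]
wrist_force: [1.1, -0.2, -3.4]
gripper_width: 23.3
gripper_force: 78.9
```

>>> jog_arm(
  translation=[
    [0,0,1],
    [0,0,2.2],
    [0,0,3.4],
    [0,0,4.5],
    [0,0,4.5],
  ],
  roll=[0,0,0,0,0],
)

```text
clock: 5.93
eef_pos: [511.5, -306.5, 276.5]
eef_rot: [0.991, 0.131, 0.003, 0.003]
wrist_force: [1.3, 0.4, -3.7]
gripper_width: 23.5
gripper_force: 79.7
```

```bash
python3 - <<'E'
from h import *
S=im("scene");T=im("top")
from scipy.optimize import least_squares
near=lambda c,n,p:min(ctrl.tip_of(c,n),key=lambda r:np.hypot(*(np.array(r["point"])-p)))["point"]
C=np.array([(118,52),(355,135),(292,318),(55,232)])/4+[240,190]
P=np.array([at_z(T,p,60)[:2] for p in C]);print("box",P.mean(0),P, [np.hypot(*(P[i]-P[i-1])) for i in range(4)])
a=S["color"][100:300,180:340];b=T["color"][215:315,85:200]
def side(I,n):
    print(n,[(round(r["conf"],2),np.round(r["point"])) for r in ctrl.tip_of(n,"tamper")],[(round(r["conf"],2),np.round(r["point"])) for r in ctrl.tip_of(n,"tamper_grip")])
side(S,"scene")
save("c2.png",np.hstack([cv2.resize(a,(320,400)),cv2.resize(b,(460,400))]))
# overlay residual: candidate tub circles
g=T["color"].copy()
R=np.asarray(T["world_to_cam"]);rv=cv2.Rodrigues(R[:3,:3])[0]
th=np.linspace(0,6.283,60)
for (x,y,col) in((470,277,(255,255,0)),(474,279,(0,255,0))):
    q=cv2.projectPoints(np.c_[x+78*np.cos(th),y+78*np.sin(th),84+0*th],rv,R[:3,3],T["mtx"],np.array(T["D"],float))[0].reshape(-1,2)
    g=cv2.resize(g,None,fx=4,fy=4) if g.shape[0]==480 else g
    cv2.polylines(g,[np.int32(q*4+2)],True,col,1)
save("c3.png",np.hstack([cv2.resize(a,(320,400)),g[860:1260,340:800]]))
E
```

```text
box [527.09117453 -21.18801365] [[594.09955747  21.24935906]
 [550.19845896 -96.6298373 ]
 [459.51445738 -63.42251133]
 [504.55222429  54.05093498]] [np.float64(95.365970141673), np.float64(125.78875698670173), np.float64(96.57284628881), np.float64(125.81101317354644)]
scene [(0.92, array([317., 219.])), (0.85, array([203., 273.])), (0.81, array([226., 220.]))] [(0.95, array([220., 184.])), (0.81, array([255., 138.])), (0.81, array([202., 236.])), (0.77, array([315., 184.]))]
```

View pics/c3.png

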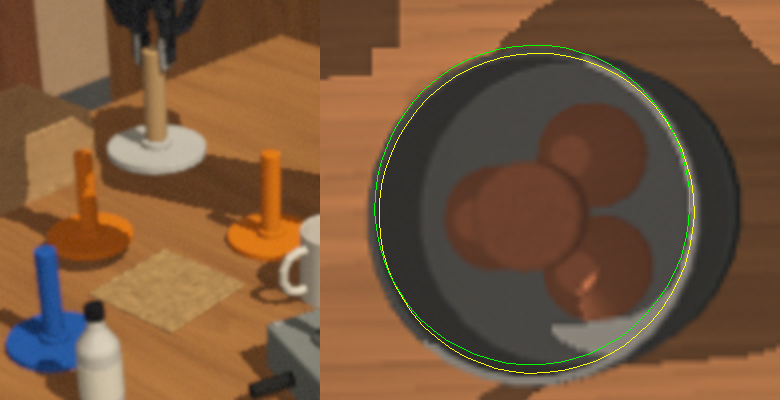

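Tamper hangs level in the jaws at scene (255,138). The yellow circle, tub at (470,277), fits the inner rim, with the high cone centred about 2 mm towards +y. The box centre is (527,-21), yaw −19°. Carrying the tamper across above the toggle.

>>> jog_arm(
  translation=[
    [-0.1,1.2,0],
    [-0.2,2.5,0],
    [-0.3,3.8,0],
    [-0.4,5.1,0],
    [-0.46,6.4,0],
  ],
  roll=[0,0,0,0,0],
)

```text
clock: 6.55
eef_pos: [493.8, -110.9, 268.0]
eef_rot: [0.991, 0.13, -0.002, -0.001]
wrist_force: [1.8, 0.6, -3.7]
gripper_width: 23.3
gripper_force: 79.9
```

>>> jog_arm(
  translation=[
    [-0.1,1.3,0],
    [-0.2,2.6,0],
    [-0.3,3.9,0],
    [-0.4,5.2,0],
    [-0.46,6.5,0],
  ],
  roll=[0,0,0,0,0],
)

```text
clock: 6.97
eef_pos: [480.0, 83.9, 268.3]
eef_rot: [0.991, 0.13, -0.002, -0.0]
wrist_force: [1.4, -0.2, -3.5]
gripper_width: 23.3
gripper_force: 79.9
```

>>> jog_arm(
  translation=[
    [-0.1,1.3,0],
    [-0.2,2.6,0],
    [-0.3,3.9,0],
    [-0.4,5,0],
    [-0.46,5.8,0],
  ],
  roll=[0,0,0,0,0],
)

```text
clock: 7.38
eef_pos: [473.9, 233.7, 268.2]
eef_rot: [0.988, 0.152, -0.004, -0.011]
wrist_force: [0.0, -0.2, -3.6]
gripper_width: 23.3
gripper_force: 80.1
```

>>> jog_arm(
  translation=[
    [0,0,0],
    [0,0,0],
  ],
  roll=[0,0],
)

```text
clock: 7.55
eef_pos: [475.2, 230.9, 268.8]
eef_rot: [0.989, 0.15, -0.003, -0.011]
wrist_force: [0.4, 0.1, -3.8]
gripper_width: 23.7
gripper_force: 80.1
```

>>> jog_arm(
  translation=[
    [0,0,0],
    [0,0,0],
    [0,0,0],
    [0,0,0],
    [0,0,0],
  ],
  roll=[1.4,2.8,4.2,5.6,7],
)

```text
clock: 7.97
eef_pos: [475.6, 229.5, 269.6]
eef_rot: [0.897, 0.441, -0.006, -0.01]
wrist_force: [-0.2, -0.1, -3.5]
gripper_width: 23.0
gripper_force: 80.2
```

```bash
python3 -c "
from h import *
o=ctrl.get_obs();print(o['q'],o['eef_pos'],o['eef_rot'])"
```

```text
[ 0.29947755  0.28307387 -0.0041329   1.29820693  0.0176199   2.52646203] [475.63517136 229.5478975  269.58264439] [ 0.89721573  0.44144412 -0.00583288 -0.00984878]
```

>>> jog_arm(
  translation=[
    [-0.1,0.8,0],
    [-0.19,1.62,0],
    [-0.19,1.62,0],
    [-0.19,1.62,0],
  ],
  roll=[0,0,0,0],
)

```text
clock: 8.3
eef_pos: [469.8, 279.2, 269.5]
eef_rot: [0.898, 0.44, -0.006, -0.01]
wrist_force: [0.2, -0.1, -3.2]
gripper_width: 23.2
gripper_force: 80.1
```

```bash
python3 - <<'E'
from h import *
from scipy.spatial.transform import Rotation as R
o=ctrl.get_obs();r=R.from_quat(o['eef_rot']).as_matrix();print(o['eef_pos'],"z",r[:,2],"y",r[:,1],o['q'])
T=im("top");g=cv2.resize(T["color"],None,fx=4,fy=4)
M=np.asarray(T["world_to_cam"]);rv=cv2.Rodrigues(M[:3,:3])[0];th=np.linspace(0,6.283,60)
a=o['eef_pos']+r[:,2]*76; print("foot top ctr",a)
for (c,rad,col) in(((470,277,84),78,(255,255,0)),(a,58,(0,255,0))):
    q=cv2.projectPoints(np.c_[c[0]+rad*np.cos(th),c[1]+rad*np.sin(th),c[2]+0*th],rv,M[:3,3],T["mtx"],np.array(T["D"],float))[0].reshape(-1,2)
    cv2.polylines(g,[np.int32(q*4+2)],True,col,1)
save("c4.png",np.hstack([g[800:1320,260:800],cv2.resize(im("scene")["color"][130:390,420:550],(260,520))]))
E
```

```text
[469.80636537 279.16773574 269.48963642] z [-0.01911499  0.01245231 -0.99973974] y [ 0.7896827  -0.61309408 -0.02273513] [0.39032509 0.31811847 0.0443502  1.30997    0.01878987 2.62115021]
foot top ctr [468.35362618 280.1141116  193.50941583]
```

View pics/c4.png

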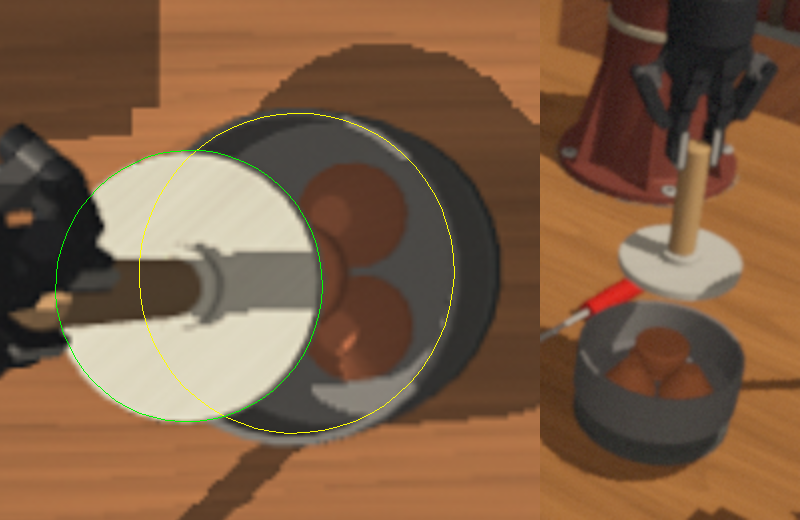

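The projected foot disc (green) matches the tamper, so the foot centre is at (468,280) over the tub at (470,277). The tilt is about 1.3°. I'll descend and press slowly.

>>> jog_arm(
  translation=[
    [0.05,-0.08,-0.8],
    [0.05,-0.08,-1.6],
    [0.05,-0.08,-2.4],
    [0.05,-0.08,-2.9],
    [0.05,-0.08,-2.9],
  ],
  roll=[0,0,0,0,0],
)

```text
clock: 8.82
eef_pos: [469.6, 275.4, 180.0]
eef_rot: [0.898, 0.439, -0.008, -0.01]
wrist_force: [-0.7, -0.8, -3.7]
gripper_width: 23.1
gripper_force: 80.1
```

>>> jog_arm(
  translation=[
    [0,0,-0.07],
    [0,0,-0.14],
    [0,0,-0.21],
    [0,0,-0.28],
    [0,0,-0.35],
  ],
  roll=[0,0,0,0,0],
)

```text
clock: 9.23
eef_pos: [472.0, 277.8, 173.4]
eef_rot: [0.898, 0.44, -0.004, -0.01]
wrist_force: [-0.4, 0.4, -0.6]
gripper_width: 23.4
gripper_force: 80.4
```

>>> jog_arm(
  translation=[
    [0,0,-0.05],
    [0,0,-0.1],
    [0,0,-0.15],
    [0,0,-0.2],
    [0,0,-0.25],
  ],
  roll=[0,0,0,0,0],
)

```text
clock: 9.65
eef_pos: [471.4, 277.7, 165.0]
eef_rot: [0.898, 0.44, -0.005, -0.01]
wrist_force: [0.1, -1.2, -1.6]
gripper_width: 22.9
gripper_force: 80.4
```

>>> jog_arm(
  translation=[
    [0,0,-0.03],
    [0,0,-0.06],
    [0,0,-0.09],
    [0,0,-0.12],
    [0,0,-0.15],
  ],
  roll=[0,0,0,0,0],
)

```text
clock: 10.07
eef_pos: [471.5, 278.0, 161.1]
eef_rot: [0.898, 0.44, -0.005, -0.01]
wrist_force: [-3.7, 1.1, 11.0]
gripper_width: 23.2
gripper_force: 81.8
```

>>> jog_arm(
  translation=[
    [0,0,-0.02],
    [0,0,-0.04],
    [0,0,-0.06],
    [0,0,-0.06],
    [0,0,-0.06],
  ],
  roll=[0,0,0,0,0],
)

```text
clock: 10.48
eef_pos: [471.8, 278.7, 160.9]
eef_rot: [0.898, 0.44, -0.004, -0.011]
wrist_force: [-5.8, 1.0, 17.7]
gripper_width: 23.4
gripper_force: 82.5
```

>>> jog_arm(
  translation=[
    [0,0,-0.03],
    [0,0,-0.06],
    [0,0,-0.08],
    [0,0,-0.08],
    [0,0,-0.08],
  ],
  roll=[0,0,0,0,0],
)

```text
clock: 10.9
eef_pos: [472.2, 279.7, 160.7]
eef_rot: [0.898, 0.441, -0.002, -0.011]
wrist_force: [-12.1, 3.3, 35.1]
gripper_width: 23.3
gripper_force: 84.7
```

>>> jog_arm(
  translation=[
    [0,0,0.3],
    [0,0,0.6],
    [0,0,1.2],
    [0,0,2.4],
    [0,0,3.6],
  ],
  roll=[0,0,0,0,0],
)

```text
clock: 11.32
eef_pos: [470.3, 277.0, 264.6]
eef_rot: [0.898, 0.44, -0.007, -0.01]
wrist_force: [1.8, 0.4, -3.5]
gripper_width: 23.1
gripper_force: 80.1
```

>>> jog_arm(
  translation=[
    [0,-1.2,0],
    [0,-2.4,0.1],
    [0,-3.6,0.1],
    [0,-4.8,0.1],
    [0,-5.5,0.1],
  ],
  roll=[0,0,0,0,0],
)

```text
clock: 11.73
eef_pos: [471.0, 109.5, 267.4]
eef_rot: [0.898, 0.439, -0.006, -0.01]
wrist_force: [0.7, 0.7, -3.7]
gripper_width: 23.2
gripper_force: 80.1
```

```bash
python3 - <<'E'
from h import *
from scipy.spatial.transform import Rotation as R
T=im("top");S=im("scene")
save("c5.png",np.hstack([cv2.resize(T["color"][215:315,85:195],(440,400),interpolation=2),cv2.resize(S["color"][270:370,430:520],(360,400),interpolation=2)]))
for n in("cone0_mid","high_cone_mid"):
  for c,I in(("top",T),("scene",S)):
    for r in ctrl.tip_of(c,n): print(n,c,round(r["conf"],2),np.round(r["point"]),np.round(at_z(I,r["point"],55)))
o=ctrl.get_obs();r=R.from_quat(o['eef_rot']).as_matrix();print(o['eef_pos'],r[:,2],r[:,1],o['q'])
E
```

```text
cone0_mid scene 0.72 [477. 303.] [438. 257.  55.]
[471.3431629  113.1441622  267.32872639] [-0.0185229   0.01378575 -0.99973339] [ 0.7903906  -0.61216808 -0.02308567] [ 0.07368154  0.20096793 -0.11810101  1.26918807  0.01511248  2.30334678]
```

View pics/c5.png

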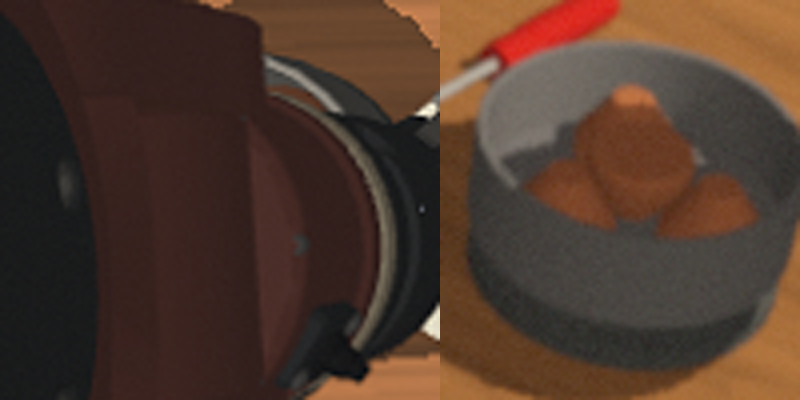

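The high cone has sunk between the other three, all level below the rim in the scene view. I'll recheck it from the top once the arm is away. Carrying the tamper back.

>>> jog_arm(
  translation=[
    [0.15,-1.2,0],
    [0.3,-2.5,0],
    [0.4,-3.8,0],
    [0.5,-5.1,0],
    [0.6,-6.4,0],
  ],
  roll=[0,0,0,0,0],
)

```text
clock: 12.45
eef_pos: [489.6, -80.0, 267.4]
eef_rot: [0.897, 0.441, -0.005, -0.01]
wrist_force: [1.0, 0.6, -3.3]
gripper_width: 23.4
gripper_force: 80.2
```

>>> jog_arm(
  translation=[
    [0.15,-1.2,0],
    [0.3,-2.5,0],
    [0.5,-3.8,0],
    [0.7,-5.1,0],
    [0.8,-6.4,0],
  ],
  roll=[0,0,0,0,0],
)

```text
clock: 12.87
eef_pos: [514.3, -272.3, 267.1]
eef_rot: [0.897, 0.441, -0.005, -0.01]
wrist_force: [0.9, 1.5, -3.3]
gripper_width: 23.3
gripper_force: 80.2
```

>>> jog_arm(
  translation=[
    [0,-0.6,0],
    [0,-0.6,0],
    [0,-0.6,0],
  ],
  roll=[0,0,0],
)

```text
clock: 13.12
eef_pos: [513.8, -289.4, 266.6]
eef_rot: [0.898, 0.44, -0.005, -0.011]
wrist_force: [0.9, 0.2, -3.6]
gripper_width: 23.1
gripper_force: 80.3
```

>>> jog_arm(
  translation=[
    [0.03,-0.38,-1],
    [0.03,-0.38,-2.2],
    [0.03,-0.38,-3.4],
    [0.03,-0.38,-4.5],
    [0.03,-0.38,-5.2],
  ],
  roll=[0,0,0,0,0],
)

```text
clock: 13.53
eef_pos: [513.4, -297.7, 108.2]
eef_rot: [0.897, 0.441, -0.006, -0.012]
wrist_force: [-0.9, 0.5, -3.3]
gripper_width: 23.1
gripper_force: 80.2
```

>>> jog_arm(
  translation=[
    [0,0,0],
    [0,0,0],
  ],
  roll=[0,0],
)

```text
clock: 13.7
eef_pos: [514.2, -298.9, 111.2]
eef_rot: [0.897, 0.441, -0.006, -0.011]
wrist_force: [-0.3, 0.1, -3.4]
gripper_width: 23.6
gripper_force: 80.3
```

```bash
python3 - <<'E'
from h import *
from scipy.spatial.transform import Rotation as R
o=ctrl.get_obs();r=R.from_quat(o['eef_rot']).as_matrix();print(o['eef_pos'],"foot",o['eef_pos']+r[:,2]*86)
T=im("top")
for m in ctrl.silhouettes("top","mat")[:2]:
    c=max(cv2.findContours(m["mask"].astype(np.uint8),0,2)[0],key=cv2.contourArea).reshape(-1,2)
    print(m["conf"],cv2.minAreaRect(np.array([at_z(T,p,4)[:2] for p in c],np.float32)))
save("c6.png",np.hstack([cv2.resize(T["color"][190:300,370:480],(400,400),interpolation=2),cv2.resize(T["color"][215:315,95:195],(400,400),interpolation=2)]))
E
```

```text
[ 514.20852451 -298.89008594  111.19525067] foot [ 512.5073251  -297.59555516   25.2218239 ]
0.89 ((513.83349609375, -299.19415283203125), (141.54425048828125, 140.748291015625), 2.6866722106933594)
```

View pics/c6.png

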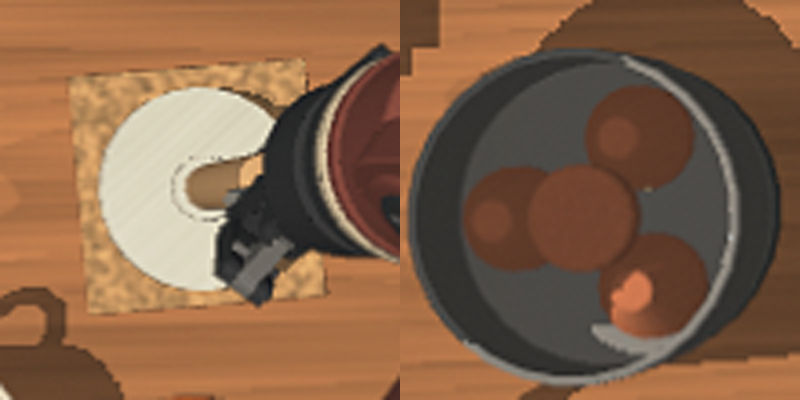

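The cones have spread with the inverted one level among them (crop centre 585,218). Lowering the tamper onto the mat centre.

>>> jog_arm(
  translation=[
    [0.03,-0.06,-0.2],
    [0.03,-0.06,-0.4],
    [0.03,-0.06,-0.55],
    [0.03,-0.06,-0.65],
    [0.03,-0.06,-0.68],
  ],
  roll=[0,0,0,0,0],
)

```text
clock: 14.22
eef_pos: [514.8, -302.3, 91.2]
eef_rot: [0.898, 0.44, -0.005, -0.01]
wrist_force: [-4.8, 2.5, 10.0]
gripper_width: 23.2
gripper_force: 81.8
```

>>> jog_arm(
  translation=[
    [0,0,0],
    [0,0,0],
    [0,0,0],
  ],
  roll=[0,0,0],
)

```text
clock: 14.47
eef_pos: [515.0, -302.4, 91.3]
eef_rot: [0.898, 0.44, -0.005, -0.01]
wrist_force: [-3.0, 2.6, 3.7]
gripper_width: 23.1
gripper_force: 81.2
```

Seated; release and rise.

>>> jog_arm(
  translation=[
    [0,0,0],
    [0,0,0],
    [0,0,0],
    [0,0,0],
    [0,0,0],
  ],
  roll=[0,0,0,0,0],
  jaw=0.25,
)

```text
clock: 14.88
eef_pos: [515.4, -302.7, 91.0]
eef_rot: [0.898, 0.44, -0.005, -0.01]
wrist_force: [0.4, 0.8, -0.2]
gripper_width: 64.0
gripper_force: 0.0
```

>>> jog_arm(
  translation=[
    [0,0,0.5],
    [0,0,1.5],
    [0,0,2.6],
    [0,0,3.6],
    [0,0,4.2],
  ],
  roll=[0,0,0,0,0],
)

```text
clock: 15.3
eef_pos: [516.1, -303.2, 220.5]
eef_rot: [0.898, 0.44, -0.004, -0.008]
wrist_force: [0.2, -1.6, -0.1]
gripper_width: 63.8
gripper_force: 0.0
```

>>> jog_arm(
  translation=[
    [-0.07,1.2,0],
    [-0.14,2.4,0],
    [-0.21,3.6,0],
    [-0.28,4.8,0],
    [-0.37,6,0],
  ],
  roll=[0.75,1.5,2.25,3,3.75],
  jaw=1,
  squeeze=30,
)

```text
clock: 15.72
eef_pos: [503.8, -121.1, 217.1]
eef_rot: [0.813, 0.582, -0.007, -0.009]
wrist_force: [0.5, 1.2, 0.1]
gripper_width: 2.8
gripper_force: 0.0
```

>>> jog_arm(
  translation=[
    [0,1,0],
    [0,1.3,0],
    [0,1.3,0],
    [0,1.3,0],
  ],
  roll=[0,0,0,0],
)

```text
clock: 16.05
eef_pos: [504.4, -83.8, 217.2]
eef_rot: [0.814, 0.581, -0.007, -0.009]
wrist_force: [0.8, -0.2, -0.1]
gripper_width: 0.1
gripper_force: 0.0
```

```bash
python3 - <<'E'
from h import *
from scipy.spatial.transform import Rotation as R
o=ctrl.get_obs();r=R.from_quat(o['eef_rot']).as_matrix();print(o['eef_pos'],r[:,1],r[:,2],o["gripper_width"])
T=im("top");S=im("scene")
g=lambda c,p:min(ctrl.tip_of(c,"toggle_tip"),key=lambda q:np.hypot(*(np.array(q["point"])-p)))["point"]
a,b=g("scene",(347,240)),g("top",(289,235));print(a,b,tri((S,a),(T,b)),at_z(T,b,139),at_z(S,a,139))
save("c7.png",np.hstack([cv2.resize(T["color"][180:300,240:480],(500,250),interpolation=2),cv2.resize(S["color"][180:330,220:400],(300,250),interpolation=2)]))
E
```

```text
[504.36985678 -83.75034255 217.16134513] [ 0.94542208 -0.32510453 -0.02200309] [-0.0210746   0.00637755 -0.99975756] 0.08533895058170371
[345.8, 240.1] [157.8, 285.7] [526.37614754 110.03698003 225.64448444] [438.19827839 219.62562843 139.        ] [535.68507433 -16.44339262 139.        ]
```

View pics/c7.png

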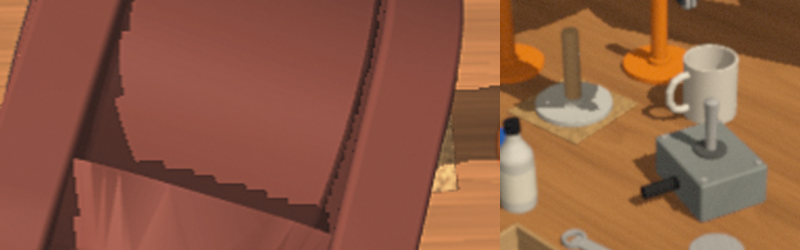

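Scene crop: the tamper stands upright on the mat at (572,100), and the toggle is upright and clear. Descending on the far side of the toggle from the tub.

>>> jog_arm(
  translation=[
    [0,0,-1],
    [0,0,-2],
    [0,0,-3],
    [0,0,-3.57],
    [0,0,-3.57],
  ],
  roll=[0,0,0,0,0],
)

```text
clock: 16.67
eef_pos: [501.5, -83.8, 106.4]
eef_rot: [0.815, 0.58, -0.009, -0.011]
wrist_force: [-0.8, 0.6, 0.4]
gripper_width: 0.0
gripper_force: 0.0
```

>>> jog_arm(
  translation=[
    [0.11,0.31,0],
    [0.22,0.63,0],
    [0.33,0.94,0],
    [0.4,1.15,0],
    [0.4,1.15,0],
  ],
  roll=[0,0,0,0,0],
)

```text
clock: 17.08
eef_pos: [517.2, -47.5, 110.8]
eef_rot: [0.814, 0.581, -0.006, -0.009]
wrist_force: [0.4, 0.3, -0.1]
gripper_width: 0.0
gripper_force: 0.0
```

>>> jog_arm(
  translation=[
    [0.05,0.13,0],
    [0.1,0.26,0],
    [0.14,0.39,0],
    [0.18,0.52,0],
    [0.22,0.63,0],
  ],
  roll=[0,0,0,0,0],
)

```text
clock: 17.5
eef_pos: [522.8, -30.0, 110.0]
eef_rot: [0.814, 0.58, -0.007, -0.009]
wrist_force: [0.3, -1.1, 0.4]
gripper_width: -0.1
gripper_force: 0.4
```

>>> jog_arm(
  translation=[
    [0.02,0.06,0],
    [0.04,0.12,0],
    [0.06,0.18,0],
    [0.06,0.18,0],
    [0.06,0.18,0],
  ],
  roll=[0,0,0,0,0],
)

```text
clock: 17.92
eef_pos: [524.5, -24.9, 109.9]
eef_rot: [0.814, 0.58, -0.007, -0.009]
wrist_force: [-0.0, -1.1, 0.1]
gripper_width: 0.0
gripper_force: 0.6
```

>>> jog_arm(
  translation=[
    [0.02,0.06,0],
    [0.04,0.12,0],
    [0.05,0.15,0],
    [0.05,0.15,0],
  ],
  roll=[0,0,0,0],
)

```text
clock: 18.25
eef_pos: [526.0, -20.2, 109.9]
eef_rot: [0.814, 0.581, -0.007, -0.009]
wrist_force: [-0.2, -2.0, -0.5]
gripper_width: -0.1
gripper_force: 0.8
```

>>> jog_arm(
  translation=[
    [0.02,0.05,0],
    [0.03,0.09,0],
    [0.03,0.09,0],
    [0.03,0.09,0],
  ],
  roll=[0,0,0,0],
)

```text
clock: 18.58
eef_pos: [526.8, -17.5, 109.8]
eef_rot: [0.814, 0.581, -0.007, -0.009]
wrist_force: [-0.1, -1.9, -0.3]
gripper_width: -0.1
gripper_force: 0.8
```

```bash
python3 - <<'E'
from h import *
o=ctrl.get_obs();print(o['eef_pos'],o["wrist_force"])
S=im("scene");print([(r["conf"],r["point"]) for r in ctrl.tip_of("scene","toggle_tip")])
M=np.asarray(S["world_to_cam"]);rv=cv2.Rodrigues(M[:3,:3])[0]
th=np.array([0,.2,.3,.4]);s=81*np.sin(th);P=np.c_[527+.33*s,-21+.944*s,58+81*np.cos(th)]
print(cv2.projectPoints(P,rv,M[:3,3],S["mtx"],np.array(S["D"],float))[0].reshape(-1,2).round(1))
save("c8.png",cv2.resize(S["color"][190:320,300:400],(460,598),interpolation=2))
E
```

```text
[526.77438957 -17.51866563 109.84796467] [-0.14010441 -1.86969482 -0.34204239]
[(0.76, [350.0, 242.9]), (0.43, [286.4, 333.4])]
[[346.8 237.7]
 [350.7 241.9]
 [352.6 244.4]
 [354.4 247.2]]
```

View pics/c8.png

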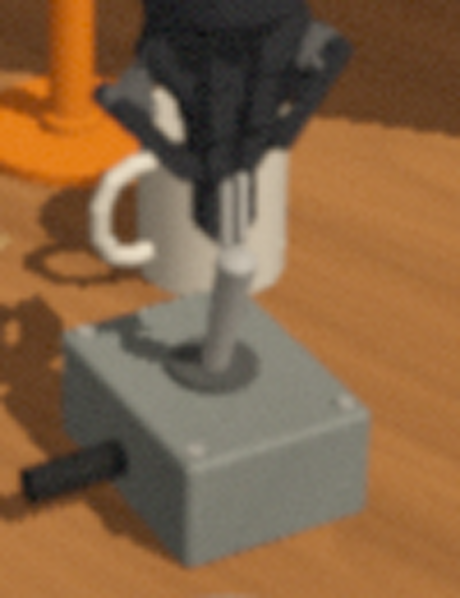

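The toggle leans towards the tub, tip at scene (351,245), by roughly 0.2–0.25 rad. It needs some 6–7 mm more.

>>> jog_arm(
  translation=[
    [0.02,0.05,0],
    [0.04,0.1,0],
    [0.05,0.15,0],
    [0.05,0.15,0],
  ],
  roll=[0,0,0,0],
)

```text
clock: 19.02
eef_pos: [528.5, -12.8, 110.0]
eef_rot: [0.814, 0.581, -0.007, -0.009]
wrist_force: [-0.7, -1.4, 0.5]
gripper_width: 0.1
gripper_force: 0.9
```

>>> jog_arm(
  translation=[
    [0.02,0.05,0],
    [0.03,0.08,0],
    [0.03,0.08,0],
    [0.03,0.08,0],
  ],
  roll=[0,0,0,0],
)

```text
clock: 19.35
eef_pos: [529.3, -10.6, 109.9]
eef_rot: [0.814, 0.581, -0.007, -0.009]
wrist_force: [-0.6, -2.1, 0.6]
gripper_width: 0.2
gripper_force: 1.0
```

>>> jog_arm(
  translation=[
    [0.02,0.05,0],
    [0.03,0.1,0],
    [0.03,0.1,0],
    [0.03,0.1,0],
  ],
  roll=[0,0,0,0],
)

```text
clock: 19.68
eef_pos: [530.3, -7.6, 110.0]
eef_rot: [0.814, 0.581, -0.007, -0.009]
wrist_force: [-0.0, -2.2, 0.7]
gripper_width: -0.0
gripper_force: 1.1
```

```bash
python3 - <<'E'
from h import *
o=ctrl.get_obs();print(o['eef_pos'],o["wrist_force"],o["torque"],o["gripper_force"])
S=im("scene");print([(r["conf"],r["point"]) for r in ctrl.tip_of("scene","toggle_tip")])
save("c9.png",cv2.resize(S["color"][220:280,320:380],(600,600),interpolation=2))
for i in range(4): im("wrist"); o=ctrl.get_obs();print(o["wrist_force"])
E
```

```text
[530.2573478   -7.60581718 109.96493915] [-0.02340908 -2.18646788  0.68867052] [-0.49679335  0.04881578 -0.03901907] 1.1246103420853615
[(0.69, [477.2, 302.1]), (0.61, [353.8, 248.2])]
[ 0.22494727 -3.3064205   0.9158701 ]
[-0.371754   -2.27050114  1.15646522]
[-0.86735672 -2.31548834  1.15411592]
[-0.364059   -2.66654849  0.7674963 ]
```

View pics/c9.png

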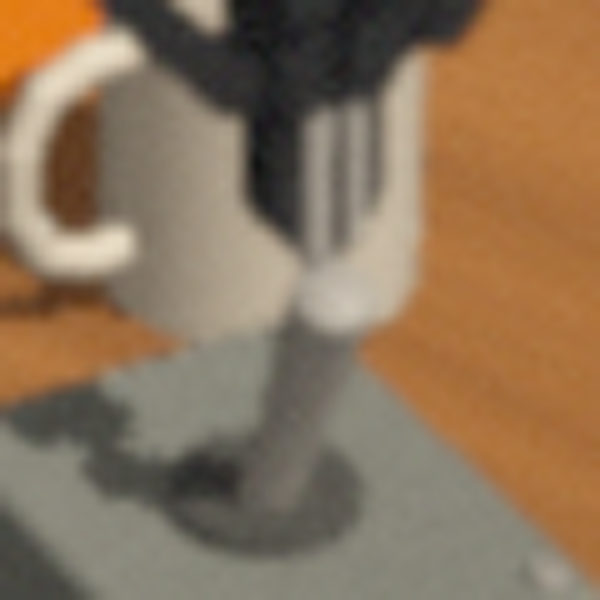

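Tip now at scene (354,249), which matches ≈0.36–0.38 rad. I'll nudge slightly further, then hold over a second.

>>> jog_arm(
  translation=[
    [0.01,0.03,0],
    [0.02,0.06,0],
    [0.02,0.06,0],
    [0.02,0.06,0],
    [0.02,0.06,0],
  ],
  roll=[0,0,0,0,0],
)

```text
clock: 20.4
eef_pos: [530.8, -5.8, 109.9]
eef_rot: [0.814, 0.581, -0.007, -0.009]
wrist_force: [-0.5, -2.8, 0.9]
gripper_width: 0.2
gripper_force: 1.2
```

>>> jog_arm(
  translation=[
    [0.01,0.03,0],
    [0.02,0.05,0],
    [0.02,0.05,0],
    [0.02,0.05,0],
    [0.02,0.05,0],
  ],
  roll=[0,0,0,0,0],
)

```text
clock: 20.82
eef_pos: [531.3, -4.4, 109.9]
eef_rot: [0.814, 0.58, -0.007, -0.009]
wrist_force: [-1.4, -2.6, 0.3]
gripper_width: 0.5
gripper_force: 1.2
```

```bash
python3 - <<'E'
from h import *
for i in range(20):
    im("scene")
    if i%5==0: print([(round(r["conf"],2),r["point"]) for r in ctrl.tip_of("scene","toggle_tip")],ctrl.get_obs()["wrist_force"],ctrl.get_obs()["clock"])
E
```

```text
[(0.49, [354.6, 247.0]), (0.24, [263.5, 244.8])] [-1.35581325 -2.31969915  0.2512024 ] 20.9167
[(0.73, [354.4, 245.6])] [-0.16601906 -2.17519521  1.38895489] 21.2167
[(0.71, [356.0, 246.6]), (0.34, [476.6, 319.8])] [-1.5126958  -1.04081792  0.31782808] 21.5167
[(0.44, [353.7, 249.8])] [-0.91477848 -2.17972537  0.50396824] 21.8167
```

Held more than 2 s at ≈0.4 rad. Retract straight back, then up and away.

>>> jog_arm(
  translation=[
    [-0.3,-0.9,0],
    [-0.65,-1.9,0],
    [-0.8,-2.4,0],
    [-0.8,-2.4,0],
  ],
  roll=[0,0,0,0],
)

```text
clock: 22.35
eef_pos: [507.0, -78.5, 110.0]
eef_rot: [0.815, 0.579, -0.007, -0.009]
wrist_force: [0.7, -0.9, 0.1]
gripper_width: 0.2
gripper_force: 0.0
```

>>> jog_arm(
  translation=[
    [0,0,1],
    [0,0,2.2],
    [0,0,3.4],
    [-0.8,-0.8,4],
    [-2,-1.6,4],
  ],
  roll=[0,0,0,0,0],
)

```text
clock: 22.77
eef_pos: [452.6, -123.7, 233.8]
eef_rot: [0.813, 0.582, -0.004, -0.006]
wrist_force: [-0.7, -0.6, -0.7]
gripper_width: 0.3
gripper_force: 0.0
```

>>> jog_arm(
  translation=[
    [-0.8,-1,0],
    [-1.4,-2,0],
    [-1.9,-3,0],
    [-2.5,-4,0],
    [-3,-5,0],
  ],
  roll=[0,0,0,0,0],
)

```text
clock: 23.18
eef_pos: [358.3, -274.1, 230.2]
eef_rot: [0.814, 0.581, -0.006, -0.009]
wrist_force: [0.7, -0.9, 0.3]
gripper_width: 0.3
gripper_force: 0.0
```

```bash
python3 - <<'E'
from h import *
T=im("top");S=im("scene")
for c,I in(("top",T),("scene",S)): print([(round(r["conf"],2),np.round(r["point"]),at_z(I,r["point"],139).round()) for r in ctrl.tip_of(c,"toggle_tip")])
print(ctrl.get_obs()["eef_pos"],ctrl.get_obs()["wrist_force"])
save("f.png",np.hstack([cv2.resize(T["color"][120:360,80:480],(450,270)),cv2.resize(S["color"][160:400,180:540],(350,270))]))
E
```

```text
[(0.52, array([292., 234.]), array([528., -27., 139.]))]
[(0.65, array([348., 237.]), array([523., -22., 139.])), (0.58, array([458., 327.]), array([624., 315., 139.]))]
[ 358.94805052 -273.52972413  229.91220684] [-0.47785883  0.2545424   0.09677453]
```

View pics/f.png

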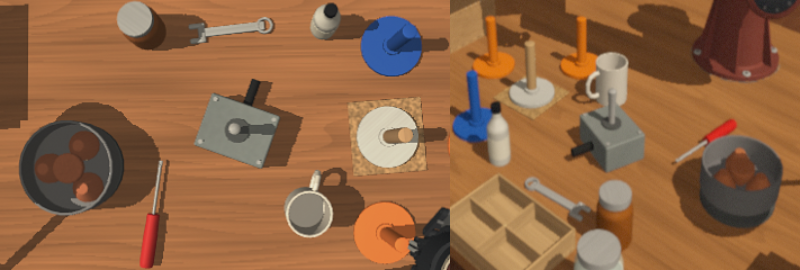

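Toggle back upright, tamper centred on the mat at (388,136), cones level, nothing else moved.

```bash
python3 -c "
from h import *
print(ctrl.job_done())"
```

```text
the job is handed in; nothing more can be done
None
```

The job is handed in (no verdict came back): the final pictures show the four cones level in the tub, the tamper upright in the middle of its mat, and the toggle back upright after a hold of over 2 s towards the tub.

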